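# Work both sprung corners of the specimen tilt plate to their index marks

### The job

Check the spring travel of the specimen tilt plate: with the fingertips, press the round corner pad down until its pointer is level with the white line on the black index collar of its scale post, without pressing past the collar, keep it there for about a second, then let the corner spring all the way back up. Then do the same with the square corner pad and its own pointer and collar, and finish clear of the plate with both corners up. Only press and lift nothing: leave the collars where they are set, the mounted specimen lying in its seat on the plate, and the other things on the desk undisturbed.

Things in the scene. Friction and masses are not known exactly. Their poses are not given: they have to be found in the camera images.
- mount: Dark steel base of the tilt plate, fixed, 125 x 125 x 10 mm with two outriggers. Origin: underside centre, z up. In its frame (mm) the aluminium plate (8 thick, top z 48) has its ball pivot at 45, 45, 44, round pad at -45, 45, square pad at 45, -45, and 80 high scale posts at -88, 59 (round's) and 59, -88 (square's). Within 0.45 rad, the pivot is farthest from the robot, round pad left, square right.
- round_pad: Black rubber round pad, 22 mm across, 8 mm high, on a plate corner. Origin: underside centre; its top is 8 mm higher, 56 mm over the desk at rest. Pressing it tilts the plate about the base's y axis through the pivot, 90 mm from the pad. The spring takes about 3 N at the pad to start and about 0.6 N more per mm of pad travel (up to 12 N at the deepest mark). Hard stop after 18 mm.
- square_pad: Black rubber square pad, 20 x 20 x 8 mm, origin at the centre of its underside, otherwise like the round pad: 90 mm from the base's x axis through the pivot, same spring and travel. Pressing either pad at its middle hardly moves the other corner.
- round_pointer (a point): Near the tip of the steel pointer bar (5 mm wide, 3 mm thick) that sticks out of the plate beyond the round pad, along the base's -x. It is fixed to the plate, 133 mm from the tilt axis, so it goes down 1.48 mm per mm of pad travel. At rest 44 mm above the desk.
- square_pointer (a point): The same for the square pad: its pointer bar sticks out along the base's -y.
- round_mark (a point): White line at mid-height of the front face of the black index collar (24 x 18 x 10 mm high) on the round pad's scale post, beside the pointer. The collar's height differs from run to run: the line is 9 to 22 mm below the resting pointer. The pointer is at the mark when both have the same height (world z). The pointer passes 2 mm or more clear of the collar.
- square_mark (a point): The same for the square pad's scale post, set independently.
- round_tilt (a joint): Tilt of the round pad's corner (rad): 0 at rest (up, sprung), grows as it is pressed down, stop at 0.20.
- square_tilt (a joint): Tilt of the square pad's corner (rad), likewise.
- seat_floor (a point): Middle of the plate's top inside the seat ring (39 mm outside, 34 mm inside, 5 mm high), at x 5, y 5 mm of the base at rest.
- mounted_specimen_2: Black moulded specimen puck, 30 mm across, 18 mm high, lying loose in the seat ring on the plate; origin at its underside centre. It must stay there.
- mounted_specimen_1: Another black puck, 30 mm across, 16 mm high, standing on the desk beside the base; leave alone.
- weight: Brass knob weight, 38 mm across, 70 mm high, on the desk close behind the base; leave alone.
- bearing: Ball bearing, 35 mm across, 11 mm high, on the desk close to the base; leave alone.
- loupe: Black magnifier with handle, 34 x 67 x 12 mm, on the desk to the right; leave alone. Beyond it, fixed: an oil bottle 113 mm high and, farther right (y -0.49 to -0.63, x over 0.52), two binders 318 mm high.
- parts_tin: Round metal tin, 64 mm across, 22 mm high, on the desk to the left; leave alone. Near it, fixed: a flask 250 mm high and a pen pot 147 mm high, at y 0.27 or more.
Things that resemble listed ones, but are neither listed nor needed, are in the scene too. Leave any green look-alike of the mounted_specimen_2 alone.

How it is judged (in metres and radians):
On the way, in this order (a step that is already met when the one before it is completed fails the run):
1. the round pad is pressed with the fingers so that its pointer stays within 3.5 mm of its mark for 0.6 s (z of round_pointer in the frame of round_mark between -0.0035 and 0.0035 m and contact force between the fingers and round_pad above 0.5 N), for 0.6 s.
2. the round pad's corner is let back up (value of joint round_tilt below 0.015 rad), for 0.1 s.
3. the square pad is pressed with the fingers so that its pointer stays within 3.5 mm of its mark for 0.6 s (z of square_pointer in the frame of square_mark between -0.0035 and 0.0035 m and contact force between the fingers and square_pad above 0.5 N), for 0.6 s.
At the end, for the whole second after the job is handed in: Both corners are back up (tilt under 0.015 rad) and the specimen lies still in its seat (origin within 8 mm of the seat's middle) (value of joint each of round_tilt, square_tilt below 0.015 rad and distance between mounted_specimen_2 and seat_floor below 0.008 m and linear speed of mounted_specimen_2 below 0.02 m/s); the robot touches nothing.
It fails at once if a pad's pointer goes more than 7.5 mm below its mark (past the collar) (z of round_pointer in the frame of round_mark below -0.0075 m or z of square_pointer in the frame of square_mark below -0.0075 m).
It fails at once if an index collar is shifted by more than 3 mm (distance of any of round_mark, square_mark from where it was at the start of the episode above 0.003 m).
It fails at once if the specimen leaves its seat (more than 8 mm from the seat's middle) or is lifted (not (distance between mounted_specimen_2 and seat_floor below 0.008 m)).
It fails at once if another thing on the desk is moved by more than 12 mm or lifted (distance of any of mounted_specimen_1, weight, bearing, loupe, parts_tin from where it was at the start of the episode above 0.012 m).
It also fails if it takes over 48 s, if anything falls off the work surface, if the arm or the gripper's body presses on something with over 40 N, if the wrist force passes 120 N, or if a joint passes its speed limit or range.

### The arm

A 7-joint arm with a two-finger parallel gripper is mounted at the origin on a cart in front of the work surface, level with it; the furniture and walls round the work are solid. World frame = base frame: x ahead of the robot, y to its left, z up, the work surface at z = 0. Lengths are in mm, angles in rad, forces in N, time in s.
With the tool pointing down it reaches from about 350 to 900 mm from the base axis. Payload 19.9 kg.
Tool frame: the origin (TCP) lies on the mounting face of the last link; the fingertips stand 173 mm ahead of it and the grasp point (between the pads) lies 155 mm ahead of it (r.grip_depth is the distance from the TCP to the grasp point, in mm); z points along the fingers, y is the direction in which the jaws open and shut (so a half turn about z gives the same grasp; the last joint's range is limited). The gripper opens to 85 mm and grips with 20 to 120 N. Pads are 22 mm wide; open, the fingers measure 114 mm over their backs; the gripper's body (76 mm by 85 mm) begins 54 mm behind the grasp point. The pads swing forward as they close: fully open they stand 13 mm farther back than shut.
Start: joints at [1.268, 0.417, -0.01, 1.614, 0.005, 1.111, -0.053], TCP at [161.165, -603.858, 404.66] pointing down, gripper open.
Joint ranges: [-2.81, 2.81], [-0.39, 2.02], [-1.27, 1.25], [0.06, 2.57], [-1.19, 4.33], [0.19, 2], [-2.82, 2.82]. Speed limits (rad/s): [1.89, 1.89, 2.39, 2.39, 3.01, 3.01, 3.01].

### API

Orientations are given as a unit quaternion [x, y, z, w].
In Python, from station import r gives the robot as it stands. Calls block until the motion is done:
- r.move_ptp(position, orientation): joint-space move of the TCP to a pose.
- r.move_straight(position, frame=None, speed=150): straight line of the TCP; frame=None keeps the orientation; speed is the mean speed in mm/s.
- r.move_joints(angles): joint-space move.
- r.open() and r.close_gripper(): open the fingers fully, or close them until they stop; the grip force is fixed at half the most.
- r.sleep(seconds).
- r.solve_ik(position, orientation): joint angles nearest the present ones, or None.
- r.capture(name): name is "scene" or "top" or "wrist"; returns the picture (420x560x3 uint8, blue, green, red); there is no depth.
- r.camera_model(name): a dict with "K" (3x3 intrinsics, pixels), "extrinsics" (4x4, takes a point from world to camera coordinates); the wrist camera has in their place "tool_from_camera" (4x4, takes a point from camera to tool coordinates, whose origin is the TCP and whose axes are the flange's). Camera axes: x right, y down, z forward; pixel columns grow to the right and rows downward; lengths in mm; the calibration is good to about 2 mm. A picture is of the moment at which its call begins: read the wrist's pose just before it. camera_model takes no time and is no camera call.
A pose or a line that the arm cannot do raises r.MotionError and nothing moves.
- r.job_done(): hands the job in, once; it reports no verdict.
Trained networks look in the newest picture that a camera, given by its name, has taken for a name from the list of things; names that differ only in an ending like _2 or _b are one class to them, and where a whole thing is asked for, a point or a joint stands for the part that bears it (a point fixed in the world has none). Each returns a list of dicts, best first, with "conf" (0 to 1); they miss things now and then, are a little off and sometimes report something else, mostly with a low value. They report only what shows in the picture. A call takes as long as a camera call. They do not tell look-alikes from the thing itself.
- r.search_frame(camera, name): "position" ([column, row] in pixels, amid what is visible of it).
Readings, each from a call of its own:
- r.read_clock(): time.
- r.read_qpos(): joint angles.
- r.read_qvel(): joint speeds.
- r.read_tau(): joint torques, N m.
- r.read_position(): TCP position.
- r.read_orientation(): TCP orientation.
- r.read_contact_force(): force on the tool from outside, world axes, zero at the start.
- r.read_wrist_torque(): the same for the moment, N m.
- r.read_width(): finger opening in mm.
Only numpy, scipy, OpenCV 4.12 (cv2) and the standard library are available. Lean on these libraries where they do the work, as an engineer would, in place of code of your own. Each camera call takes 0.05 s, during which the arm holds its last target. There are 200 camera calls.

## Working session

There is one attempt and no reset: what is moved stays moved. The work goes in short steps, each a Python script; the robot and the scene stay as the last script left them, time stands still between calls to the robot, and variables do not carry over. Pictures are saved under pics/ and viewed, about 8 in all and at most 12, crops included, and the job is handed in when it is done.

```bash
mkdir -p pics; python3 - <<'E'
from station import r
import cv2,numpy as np
print(r.read_clock(),r.read_orientation(),r.read_position(),r.grip_depth)
for c in("scene","top"):
    im=r.capture(c);cv2.imwrite(f"pics/{c}0.png",im)
    m=r.camera_model(c);print(c,np.round(m["K"],1).tolist(),np.round(m["extrinsics"],4).tolist())
    for n in("mount","round_pad","square_pad","round_pointer","square_pointer","round_mark","square_mark","mounted_specimen_2"):
        print(n,[(np.round(d["position"]).tolist(),round(d["conf"],2)) for d in r.search_frame(c,n)[:3]])
print(np.round(r.camera_model("wrist")["tool_from_camera"],3).tolist())
E
```

```text
0.0 [ 9.91505692e-01  1.30061839e-01 -1.42175927e-04 -6.00746195e-04] [ 161.1540709  -603.72826688  404.07217723] 154.70000000000002
scene [[480.8, 0.0, 281.7], [0.0, 480.8, 212.2], [0.0, 0.0, 1.0]] [[-0.7112, -0.7028, 0.0184, 362.4046], [-0.5585, 0.5488, -0.6221, 339.9093], [0.4271, -0.4527, -0.7827, 922.5398], [0.0, 0.0, 0.0, 1.0]]
mount [([254.0, 249.0], 0.96)]
round_pad [([226.0, 245.0], 0.62)]
square_pad []
round_pointer [([249.0, 239.0], 0.62)]
square_pointer [([251.0, 243.0], 0.97)]
round_mark []
square_mark []
mounted_specimen_2 [([220.0, 306.0], 0.74), ([249.0, 237.0], 0.61)]
top [[490.6, 0.0, 281.7], [0.0, 490.6, 219.8], [0.0, 0.0, 1.0]] [[0.0275, -0.9994, -0.0194, -3.939], [-0.9807, -0.0233, -0.1941, 545.5604], [0.1935, 0.0244, -0.9808, 1093.4754], [0.0, 0.0, 0.0, 1.0]]
mount [([254.0, 237.0], 0.6)]
round_pad [([228.0, 214.0], 0.51)]
square_pad []
round_pointer [([260.0, 224.0], 0.59)]
square_pointer [([257.0, 228.0], 0.83)]
round_mark [([259.0, 224.0], 0.52)]
square_mark [([260.0, 224.0], 0.41), ([276.0, 243.0], 0.36)]
mounted_specimen_2 [([256.0, 229.0], 0.64), ([415.0, 231.0], 0.56), ([191.0, 252.0], 0.54)]
[[0.001, -0.953, -0.304, 76.978], [1.0, 0.0, 0.001, -0.025], [-0.001, -0.304, 0.953, 30.897], [0.0, 0.0, 0.0, 1.0]]
```

```bash
python3 - <<'E'
import cv2
a=cv2.imread("pics/top0.png")[130:330,150:450];cv2.imwrite("pics/top0c.png",cv2.resize(a,None,fx=2.6,fy=2.6,interpolation=cv2.INTER_CUBIC))
a=cv2.imread("pics/scene0.png")[150:350,140:400];cv2.imwrite("pics/scene0c.png",cv2.resize(a,None,fx=3,fy=3,interpolation=cv2.INTER_CUBIC))
E
```

```text
(no output)
```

View pics/top0c.png

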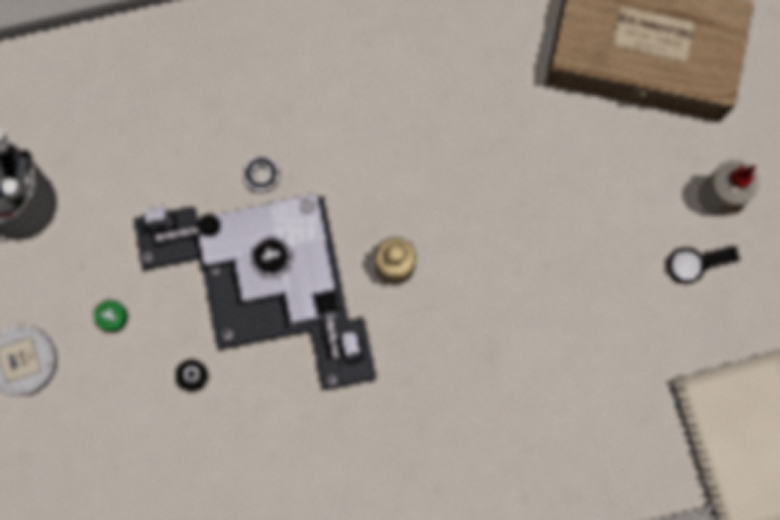

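View pics/scene0c.png

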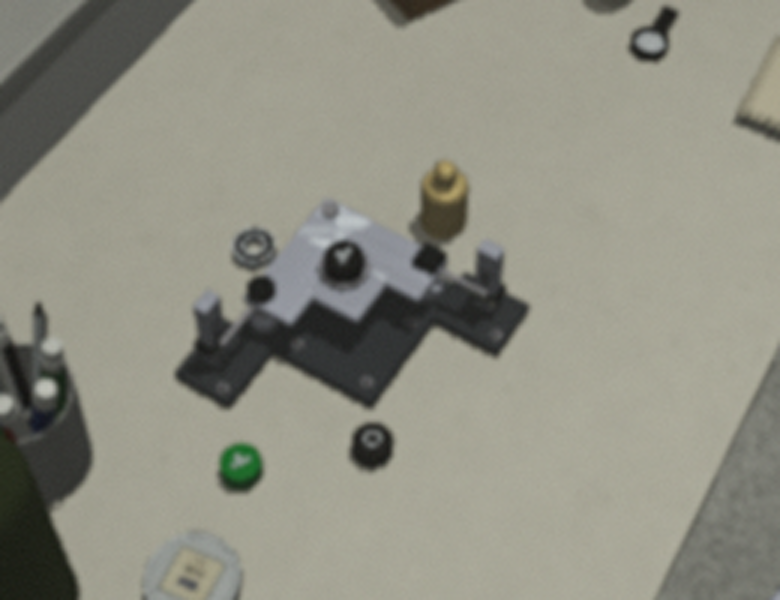

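The top view shows the plate with the pivot at top right, the round pad at crop (207,225) and the square pad at (328,301). The black specimen is on the plate. The green puck and the second black puck stand on the desk.

```bash
cat >h.py <<'E'
from station import r
import cv2,numpy as np
from scipy.optimize import least_squares
from scipy.spatial.transform import Rotation as R
def B(p,q): # base pts->world
    c,s=np.cos(p[2]),np.sin(p[2]);q=np.atleast_2d(q).astype(float)
    return np.c_[p[0]+c*q[:,0]-s*q[:,1],p[1]+s*q[:,0]+c*q[:,1],q[:,2]]
def proj(K,E,P):
    c=(E@np.c_[P,np.ones(len(P))].T)[:3];u=K@c;return (u[:2]/u[2]).T
def wristE(pos,quat,m):
    T=np.eye(4);T[:3,:3]=R.from_quat(quat).as_matrix();T[:3,3]=pos
    return np.linalg.inv(T@np.array(m["tool_from_camera"]))
E
python3 - <<'E'
from h import *
names=["round","square","rpost","spost","corner"]
Q=np.array([[-45,45,56],[45,-45,56],[-88,59,80],[59,-88,80],[-62.5,-62.5,10]])
t=np.array([[207,225],[328,300],[155,214],[350,343],[220,348]])/2.6+[150,130]
s=np.array([[261,286],[429,255],[208,298],[490,246],[370,403]])/3+[140,150]
mt,ms=r.camera_model("top"),r.camera_model("scene")
f=lambda p:np.r_[proj(mt["K"],mt["extrinsics"],B(p,Q))-t,proj(ms["K"],ms["extrinsics"],B(p,Q))-s].ravel()
o=least_squares(f,[600,0,-1.2]);print(o.x,np.round(o.fun.reshape(-1,2),1).tolist())
print(np.round(B(o.x,Q)))
E
```

```text
[516.39702403  77.57290036  -1.33964436] [[0.2, 0.0], [-1.0, 0.7], [-0.6, 0.1], [0.1, -0.1], [-1.5, 1.2], [-0.2, -1.1], [0.2, -1.2], [-0.6, -0.3], [0.3, -0.5], [0.7, -0.8]]
[[550. 132.  56.]
 [483.  23.  56.]
 [554. 177.  80.]
 [444.  -0.  80.]
 [441. 124.  10.]]
```

```bash
cat >>h.py <<'E'
P0=np.array([516.4,77.57,-1.3396])
def look(target,frm,dist,elev,flip):
    """tool pose with wrist camera looking at target from horizontal direction frm"""
    h=np.r_[np.array(frm)/np.linalg.norm(frm),0];d=-(h*np.cos(elev)+np.array([0,0,np.sin(elev)]))
    up=np.array([0,0,1.]);x=np.cross(d,up);x/=np.linalg.norm(x)
    if flip:x=-x
    y=np.cross(d,x);W=np.eye(4);W[:3,:3]=np.c_[x,y,d];W[:3,3]=target-dist*d
    T=W@np.linalg.inv(np.array(r.camera_model("wrist")["tool_from_camera"]))
    return T[:3,3],R.from_matrix(T[:3,:3]).as_quat()
E
python3 - <<'E'
from h import *
y=P0[2]
fr=-np.array([-np.sin(y),np.cos(y)]); fs=-np.array([np.cos(y),np.sin(y)])
print(np.round(r.camera_model("wrist")["K"]).tolist())
for n,q,f in(("round",[-88,50,35],fr),("square",[50,-88,35],fs)):
  for flip in(0,1):
    for da in(-.6,-.3,0,.3,.6):
      for e in(35,45,55):
        g=R.from_euler('z',da).as_matrix()[:2,:2]@f
        p,o=look(B(P0,q)[0],g,250,np.radians(e),flip)
        j=r.solve_ik(p,o)
        if j is not None:
          Rm=R.from_quat(o).as_matrix()
          print(n,flip,da,e,np.round(p),"tip",np.round(p+Rm[:,2]*173),np.round(j,2))
E
```

```text
[[336.0, 0.0, 277.0], [0.0, 336.0, 208.0], [0.0, 0.0, 1.0]]
round 0 -0.6 35 [305. 267. 114.] tip [459. 208.  63.] [-0.6   0.94 -0.55  2.31  1.81  1.7   1.65]
round 0 -0.6 45 [321. 261. 158.] tip [465. 206.  78.] [-0.55  0.74 -0.55  2.34  1.75  1.42  1.79]
round 0 -0.6 55 [345. 252. 197.] tip [473. 203.  92.] [-0.62  0.53 -0.37  2.33  1.64  1.05  1.97]
round 0 -0.3 35 [288. 192. 114.] tip [453. 181.  63.] [-0.82  0.9  -0.19  2.54  2.14  1.54  1.41]
round 0 -0.3 45 [306. 191. 158.] tip [459. 181.  78.] [-0.75  0.66 -0.19  2.56  2.16  1.22  1.59]
round 0 -0.3 55 [331. 189. 197.] tip [468. 180.  92.] [-0.15  0.56 -0.73  2.5   2.07  1.11  2.  ]
round 0 0.6 35 [372. -15. 114.] tip [483. 107.  63.] [ 1.37  1.46 -1.11  2.42  3.74  0.25  2.74]
round 0 0.6 45 [383.  -2. 158.] tip [487. 111.  78.] [ 1.19  1.1  -1.1   2.44  3.67  0.31  2.47]
round 0 0.6 55 [400.  16. 197.] tip [493. 118.  92.] [ 1.06  0.81 -1.09  2.42  3.64  0.23  2.2 ]
round 1 -0.6 35 [394. 233. 250.] tip [491. 195. 112.] [ 0.24  0.73 -1.23  2.23  1.57  1.25 -0.72]
round 1 -0.6 45 [431. 219. 275.] tip [505. 190. 121.] [ 0.25  0
[... 3436 characters left out ...]
.06  1.34 -1.11]
square 1 0 55 [424.  86. 292.] tip [436.  36. 127.] [ 0.63  0.53 -1.2   2.15  0.9   1.11 -0.86]
square 1 0.3 35 [360. 149. 250.] tip [413.  58. 112.] [ 0.11  0.47 -0.91  2.29  1.14  1.17 -1.06]
square 1 0.3 45 [380. 114. 275.] tip [420.  46. 121.] [ 0.37  0.4  -1.02  2.27  1.02  1.02 -0.81]
square 1 0.3 55 [402.  77. 292.] tip [428.  33. 127.] [ 0.67  0.43 -1.18  2.23  0.9   0.96 -0.57]
square 1 0.6 35 [322. 118. 250.] tip [400.  47. 112.] [-0.    0.29 -0.73  2.45  1.26  0.89 -0.92]
square 1 0.6 45 [352.  91. 275.] tip [410.  38. 121.] [ 0.56  0.34 -1.16  2.38  1.14  0.87 -0.61]
square 1 0.6 55 [384.  62. 292.] tip [422.  27. 127.] [ 0.77  0.36 -1.23  2.3   0.91  0.82 -0.26]
```

```bash
python3 - <<'E'
from h import *
import json
y=P0[2]; r.close_gripper()
fr=-np.array([-np.sin(y),np.cos(y)]); fs=-np.array([np.cos(y),np.sin(y)])
m=r.camera_model("wrist");out={}
for n,q,f,e in(("square",[50,-88,35],fs,45),("round",[-88,50,35],fr,45)):
    p,o=look(B(P0,q)[0],f,250,np.radians(e),1)
    r.move_ptp(p,o); r.sleep(.3)
    pos,qt=r.read_position(),r.read_orientation()
    im=r.capture("wrist");cv2.imwrite(f"pics/w_{n}.png",im)
    cv2.imwrite(f"pics/w_{n}c.png",cv2.resize(cv2.rotate(im,cv2.ROTATE_180)[60:360,80:480],None,fx=2,fy=2,interpolation=cv2.INTER_CUBIC))
    out[n]=[list(map(float,pos)),list(map(float,qt))]
    for k in("_pointer","_mark","_pad"):print(n+k,[(np.round(d["position"]).tolist(),round(d["conf"],2)) for d in r.search_frame("wrist",n+k)[:3]])
    E=wristE(pos,qt,m)
    Q=[[-88,45,44],[-88,50,35],[-45,45,56]] if n=="round" else [[45,-88,44],[50,-88,35],[45,-45,56]]
    print("pred",np.round(proj(m["K"],E,B(P0,Q))).tolist(),r.read_clock(),r.read_width(),np.round(r.read_contact_force(),1))
json.dump(out,open("w.json","w"))
E
```

```text
square_pointer [([462.0, 151.0], 0.85)]
square_mark [([276.0, 207.0], 0.92)]
square_pad [([339.0, 221.0], 0.9)]
pred [[277.0, 212.0], [277.0, 208.0], [339.0, 224.0]] 4.7333 0.32825393011868104 [-0.5  0.9 -0. ]
round_pointer [([96.0, 151.0], 0.65)]
round_mark [([279.0, 204.0], 0.97)]
round_pad [([214.0, 223.0], 0.89), ([517.0, 80.0], 0.6)]
pred [[275.0, 211.0], [275.0, 207.0], [213.0, 224.0]] 6.4667 -0.07684591920402947 [ 0.3 -1.1  0.2]
```

View pics/w_squarec.png

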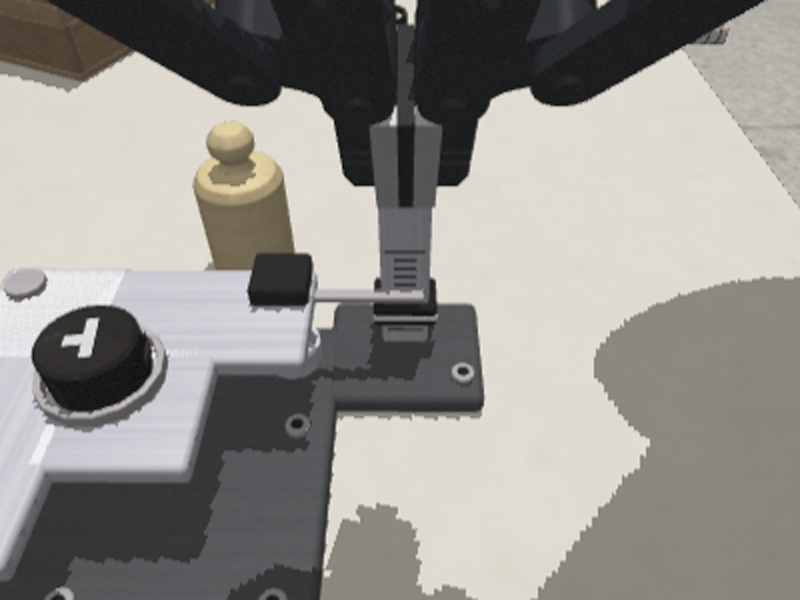

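View pics/w_roundc.png

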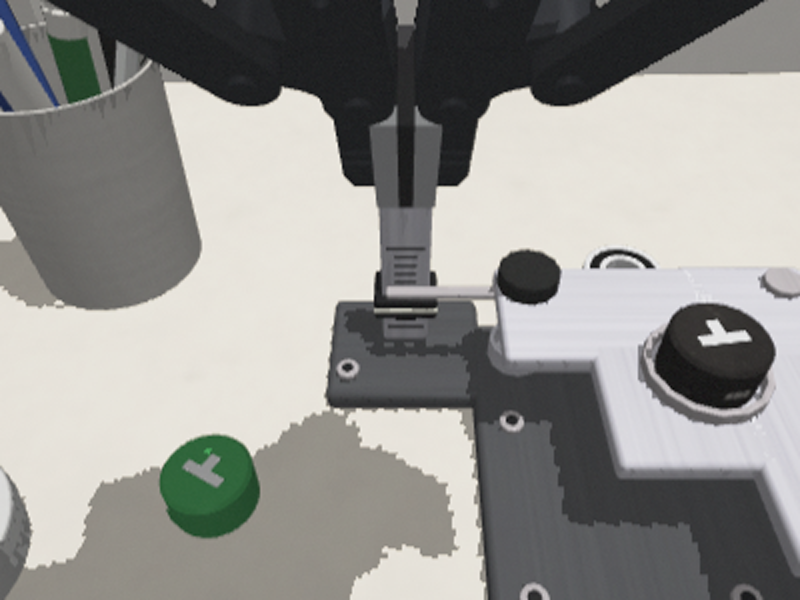

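Both wrist views are clear. Square: pointer at crop y≈295, white line y≈319. Round: pointer y≈292, line y≈312. Next I read the row profiles for sub-pixel heights.

```bash
python3 - <<'E'
from h import *
for n,a,b in(("square",388,420),("round",392,425)):
    im=cv2.rotate(cv2.imread(f"pics/w_{n}.png"),cv2.ROTATE_180)
    g=cv2.cvtColor(im,cv2.COLOR_BGR2GRAY)
    print(n,[(v,int(g[v,80+a//2:80+b//2].mean())) for v in range(198,226)])
E
```

```text
square [(198, 68), (199, 90), (200, 102), (201, 88), (202, 69), (203, 91), (204, 105), (205, 139), (206, 173), (207, 185), (208, 175), (209, 132), (210, 93), (211, 66), (212, 36), (213, 29), (214, 31), (215, 27), (216, 24), (217, 43), (218, 113), (219, 130), (220, 84), (221, 23), (222, 52), (223, 82), (224, 63), (225, 83)]
round [(198, 103), (199, 108), (200, 85), (201, 84), (202, 106), (203, 167), (204, 191), (205, 192), (206, 189), (207, 162), (208, 119), (209, 77), (210, 49), (211, 34), (212, 27), (213, 25), (214, 151), (215, 157), (216, 95), (217, 38), (218, 29), (219, 48), (220, 92), (221, 104), (222, 76), (223, 59), (224, 91), (225, 104)]
```

```bash
python3 - <<'E'
from h import *
import json
w=json.load(open("w.json"));m=r.camera_model("wrist")
from scipy.optimize import brentq
for n,vp,vl in(("square",207.7,218.9),("round",206.2,214.9)):
    E=wristE(*w[n],m)
    v=lambda q:419-proj(m["K"],E,B(P0,q))[0,1]
    sw=(lambda a,b,z:[a,b,z]) if n=="round" else (lambda a,b,z:[b,a,z])
    for off in(4.5,5,5.5):
        z=brentq(lambda z:v(sw(-88,45+off,z))-v(sw(-88,45,44))-(vl-vp),5,44)
        print(n,off,"line z",round(z,2),"drop",round(44-z,2),"pad travel",round((44-z)/1.48,2), v(sw(-88,45,44)))
# down pose candidates at pads
for n,q in(("round",[-45,45,56]),("square",[45,-45,56])):
    p=B(P0,q)[0]
    for k in range(-6,7):
        a=k*np.pi/6
        o=(R.from_euler('z',a)*R.from_quat([1,0,0,0])).as_quat()
        j=r.solve_ik(p+[0,0,173+30],o)
        if j is not None:print(n,np.round(p),round(np.degrees(a)),np.round(j,2))
print(np.round(r.read_qpos(),2))
E
```

```text
square 4.5 line z 27.83 drop 16.17 pad travel 10.93 205.0951461579751
square 5 line z 27.31 drop 16.69 pad travel 11.28 205.0951461579751
square 5.5 line z 26.8 drop 17.2 pad travel 11.62 205.0951461579751
round 4.5 line z 30.48 drop 13.52 pad travel 9.13 205.79471879946368
round 5 line z 29.97 drop 14.03 pad travel 9.48 205.79471879946368
round 5.5 line z 29.46 drop 14.54 pad travel 9.83 205.79471879946368
round [550. 132.  56.] -180 [ 0.45  0.74 -1.01  1.85  0.75  0.99  0.68]
round [550. 132.  56.] -150 [ 0.52  0.82 -1.13  1.85  0.86  1.06  1.13]
round [550. 132.  56.] -120 [ 0.53  0.83 -1.15  1.85  0.87  1.07  1.64]
round [550. 132.  56.] -90 [ 0.55  0.87 -1.2   1.85  0.92  1.11  2.14]
round [550. 132.  56.] -60 [ 0.55  0.86 -1.19  1.85  0.91  1.11  2.67]
round [550. 132.  56.] -30 [-0.83  0.6   0.72  1.9  -0.53  0.84 -1.94]
round [550. 132.  56.] 0 [-0.7   0.55  0.53  1.89 -0.38  0.8  -1.54]
round [550. 132.  56.] 30 [ 0.39  0.69 -0.91  1.86  0.67  0.94 -1.88]
round [550. 132.  56.] 60 [ 0.41  0.7  -0.95  1.86  0.7   0.96 -1.37]
round [550. 132.  56.] 90 [ 0.44  0.73 -0.99  1.85 
[... 509 characters left out ...]
  0.99  2.3 ]
square [483.  23.  56.] -60 [-0.95  0.65  1.08  2.1  -0.78  0.87 -2.02]
square [483.  23.  56.] -30 [-0.7   0.47  0.72  2.1  -0.46  0.74 -1.79]
square [483.  23.  56.] 0 [-0.41  0.39  0.35  2.09 -0.21  0.69 -1.49]
square [483.  23.  56.] 30 [ 0.67  0.57 -0.96  2.05  0.63  0.84 -1.71]
square [483.  23.  56.] 60 [ 0.69  0.59 -1.    2.05  0.66  0.86 -1.21]
square [483.  23.  56.] 90 [ 0.73  0.62 -1.06  2.05  0.71  0.89 -0.73]
square [483.  23.  56.] 120 [ 0.75  0.64 -1.09  2.05  0.74  0.91 -0.23]
square [483.  23.  56.] 150 [ 0.73  0.62 -1.05  2.05  0.7   0.88  0.32]
square [483.  23.  56.] 180 [ 0.71  0.6  -1.02  2.05  0.68  0.87  0.87]
[ 0.63  0.55 -1.25  2.26  1.38  0.62  0.2 ]
```

```bash
cat >>h.py <<'E'
def down(a): return (R.from_euler('z',a)*R.from_quat([1,0,0,0])).as_quat()
PAD={"round":(B(P0,[-45,45,0])[0],P0[2]-np.pi/2),"square":(B(P0,[45,-45,0])[0],P0[2]+np.pi)}
def tip(n,z,speed=60):
    p,a=PAD[n];r.move_straight(list(p[:2])+[z+173],None,speed)
    r.sleep(.15);q=r.read_position();print(n,"cmd",z,"tip",np.round(q-[p[0],p[1],173],2),"F",np.round(r.read_contact_force(),2),"t",r.read_clock())
E
python3 - <<'E'
from h import *
p,a=PAD["round"]
print(p)
r.move_ptp(list(p[:2])+[173+90],down(a))
tip("round",61);tip("round",54,30);tip("round",51,30)
im=r.capture("wrist");cv2.imwrite("pics/p1.png",im)
cv2.imwrite("pics/p1c.png",cv2.resize(cv2.rotate(im,cv2.ROTATE_180),(800,600),interpolation=cv2.INTER_CUBIC))
E
```

```text
[549.89128507 131.68408157   0.        ]
round cmd 61 tip [1.10e-01 6.00e-02 6.13e+01] F [ 0.25 -0.78  0.13] t 7.975
round cmd 54 tip [ 0.06  0.15 54.18] F [0.67 1.89 3.29] t 8.5083
round cmd 51 tip [3.000e-02 3.000e-01 5.122e+01] F [-0.57  3.2   6.4 ] t 8.9083
```

View pics/p1c.png

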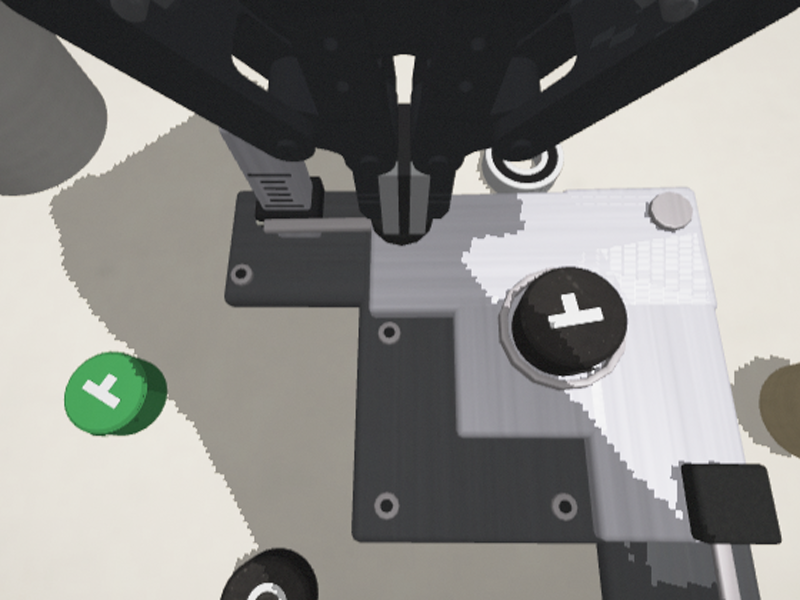

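The fingertips sit on the round pad. The pointer is at (310,226) and still hides the line. Force agrees with the expected travel, so I press on to the computed depth and look again.

```bash
python3 - <<'E'
from h import *
tip("round",47.0,30)
im=r.capture("wrist");cv2.imwrite("pics/p2.png",im)
s=r.capture("scene");cv2.imwrite("pics/s2.png",s)
a=cv2.resize(cv2.rotate(im,cv2.ROTATE_180)[100:180,140:270],None,fx=6,fy=6,interpolation=cv2.INTER_CUBIC)
cv2.imwrite("pics/p2c.png",a)
E
```

```text
round cmd 47.0 tip [4.000e-02 4.900e-01 4.741e+01] F [-0.38  3.74  6.75] t 9.3917
```

View pics/p2c.png

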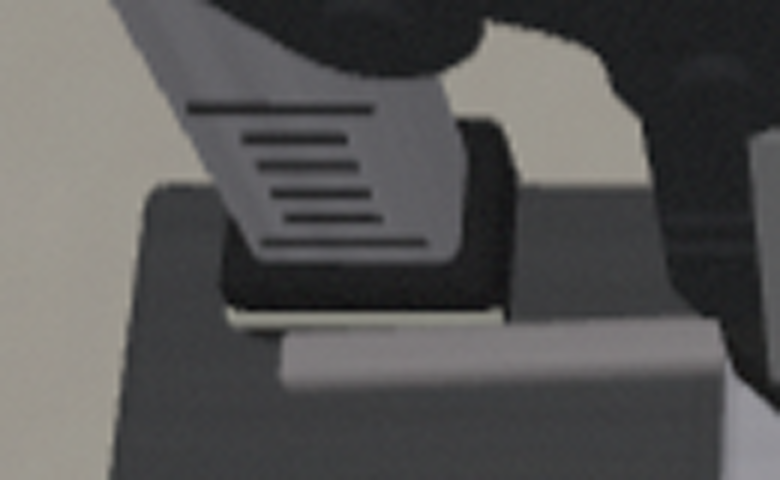

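```bash
python3 - <<'E'
from h import *
m=r.camera_model("wrist");E=wristE(r.read_position(),r.read_orientation(),m)
f=lambda q:(np.array([559,419])-proj(m["K"],E,B(P0,q)))
for zp in(26,28,30,32,34):
    a=f([-88,50,30])[0];b=f([-88,45,zp])[0];print(zp,a,b,(b-a)[1])
a=f([-88,50,28])[0];print(a)
print(r.read_clock())
E
```

```text
26 [201.95498645 152.16045996] [202.96571211 164.09466293] 11.934202971782497
28 [201.95498645 152.16045996] [202.11506273 162.43858422] 10.278124260099105
30 [201.95498645 152.16045996] [201.24599491 160.74664774] 8.586187784255458
32 [201.95498645 152.16045996] [200.3579039  159.01767616] 6.857216198418371
34 [201.95498645 152.16045996] [199.45015819 157.25044   ] 5.089980044122569
[202.80912233 153.9291596 ]
9.4917
```

```bash
python3 - <<'E'
from h import *
tip("round",46.2,30)
im=r.capture("wrist");cv2.imwrite("pics/p3.png",im)
for k in range(4):
    r.sleep(.25);print(np.round(r.read_contact_force(),2))
m=r.camera_model("wrist");E=wristE(r.read_position(),r.read_orientation(),m)
for p in("p2","p3"):
    g=cv2.cvtColor(cv2.rotate(cv2.imread(f"pics/{p}.png"),cv2.ROTATE_180),cv2.COLOR_BGR2GRAY)
    print(p,[(v,int(g[v,195:208].mean())) for v in range(148,172)])
print(r.read_position()[2]-173,r.read_clock())
E
```

```text
round cmd 46.2 tip [ 0.07  0.51 46.67] F [-0.01  3.19  7.78] t 9.8917
[-0.59  3.69  8.66]
[-0.23  3.46  7.89]
[-1.2   3.65  8.1 ]
[-0.46  3.53  8.03]
p2 [(148, 28), (149, 26), (150, 24), (151, 25), (152, 123), (153, 134), (154, 104), (155, 111), (156, 122), (157, 122), (158, 123), (159, 123), (160, 125), (161, 121), (162, 111), (163, 97), (164, 78), (165, 65), (166, 62), (167, 61), (168, 60), (169, 60), (170, 61), (171, 62)]
p3 [(148, 25), (149, 24), (150, 23), (151, 102), (152, 124), (153, 108), (154, 70), (155, 98), (156, 121), (157, 122), (158, 123), (159, 123), (160, 124), (161, 122), (162, 115), (163, 101), (164, 84), (165, 68), (166, 61), (167, 61), (168, 60), (169, 61), (170, 62), (171, 62)]
46.660473139926296 10.9417
```

```bash
python3 - <<'E'
from h import *
tip("round",45.7,30);r.sleep(.6)
tip("round",60,60);tip("round",100,150)
p,a=PAD["square"]
r.move_ptp(list(p[:2])+[173+100],down(a))
tip("square",61,100);tip("square",52,30);tip("square",45.2,30)
im=r.capture("wrist");cv2.imwrite("pics/q1.png",im)
m=r.camera_model("wrist");E=wristE(r.read_position(),r.read_orientation(),m)
f=lambda q:(np.array([559,419])-proj(m["K"],E,B(P0,q)))
a=f([50,-88,27.3])[0]
print(a,[(z,f([45,-88,z])[0].round(1).tolist()) for z in(25.3,27.3,29.3)])
u,v=a.round().astype(int)
im=cv2.rotate(im,cv2.ROTATE_180)
cv2.imwrite("pics/q1c.png",cv2.resize(im[v-45:v+35,u-65:u+65],None,fx=6,fy=6,interpolation=cv2.INTER_CUBIC))
g=cv2.cvtColor(im,cv2.COLOR_BGR2GRAY);print([(i,int(g[i,u-6:u+6].mean())) for i in range(v-8,v+22)])
E
```

```text
round cmd 45.7 tip [ 0.06  0.5  46.18] F [-0.25  3.25  9.05] t 11.3417
round cmd 60 tip [-0.09 -0.23 59.7 ] F [-0.56  0.3  -0.09] t 12.4833
round cmd 100 tip [-0.16 -0.15 99.47] F [-0.25 -0.59  0.19] t 13.05
square cmd 61 tip [ 0.23  0.09 61.52] F [ 0.09 -1.32  0.54] t 14.8833
square cmd 52 tip [5.000e-02 1.000e-02 5.211e+01] F [ 0.04 -0.63  4.36] t 15.4833
square cmd 45.2 tip [-8.000e-02 -4.000e-02  4.533e+01] F [-2.54 -1.62  8.99] t 16.0083
[361.84832398 154.08081171] [(25.3, [361.7, 164.3]), (27.3, [362.5, 162.7]), (29.3, [363.4, 161.0])]
[(146, 66), (147, 53), (148, 31), (149, 31), (150, 30), (151, 30), (152, 28), (153, 25), (154, 25), (155, 53), (156, 118), (157, 131), (158, 89), (159, 101), (160, 123), (161, 124), (162, 124), (163, 124), (164, 124), (165, 123), (166, 120), (167, 108), (168, 86), (169, 66), (170, 61), (171, 61), (172, 61), (173, 61), (174, 61), (175, 60)]
```

View pics/q1c.png

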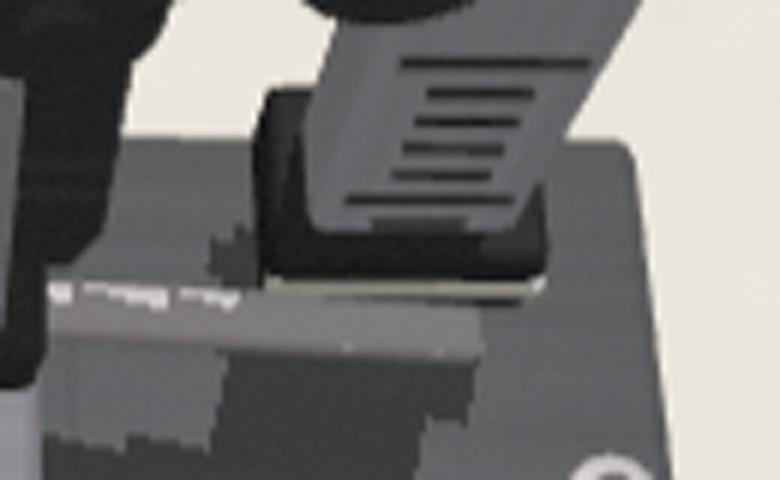

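Square: line at crop y≈286 and pointer y≈325. The image puts the pointer about 2 mm above level, the geometry about level. I go 0.6 mm deeper and hold, then slightly deeper and hold, both inside the tolerance on either estimate.

```bash
python3 - <<'E'
from h import *
tip("square",44.5,30);r.sleep(1.0)
im=r.capture("wrist");cv2.imwrite("pics/q2.png",im)
g=cv2.cvtColor(cv2.rotate(im,cv2.ROTATE_180),cv2.COLOR_BGR2GRAY);print([(i,int(g[i,356:368].mean())) for i in range(152,174)])
tip("square",44.0,30);r.sleep(.8)
tip("square",60,60);tip("square",150,150);r.sleep(.5)
im=r.capture("wrist");cv2.imwrite("pics/end.png",im);s=r.capture("scene")
cv2.imwrite("pics/endc.png",cv2.resize(s[150:350,140:400],None,fx=3,fy=3,interpolation=cv2.INTER_CUBIC))
d=np.abs(s.astype(int)-cv2.imread("pics/scene0.png")).max(2)
print(r.read_clock())
E
```

```text
square cmd 44.5 tip [-8.000e-02 -3.000e-02  4.466e+01] F [-3.88 -1.35  9.37] t 16.4583
[(152, 27), (153, 25), (154, 26), (155, 103), (156, 126), (157, 99), (158, 54), (159, 90), (160, 119), (161, 123), (162, 124), (163, 124), (164, 123), (165, 123), (166, 121), (167, 110), (168, 92), (169, 70), (170, 60), (171, 61), (172, 60), (173, 60)]
square cmd 44.0 tip [-8.000e-02 -4.000e-02  4.416e+01] F [-3.33 -1.35 10.12] t 17.9083
square cmd 60 tip [-1.500e-01 -5.000e-02  5.974e+01] F [ 0.36 -0.51  0.37] t 19.275
square cmd 150 tip [-2.2000e-01 -2.0000e-02  1.4914e+02] F [0.91 0.79 0.16] t 20.175
20.775
```

View pics/endc.png

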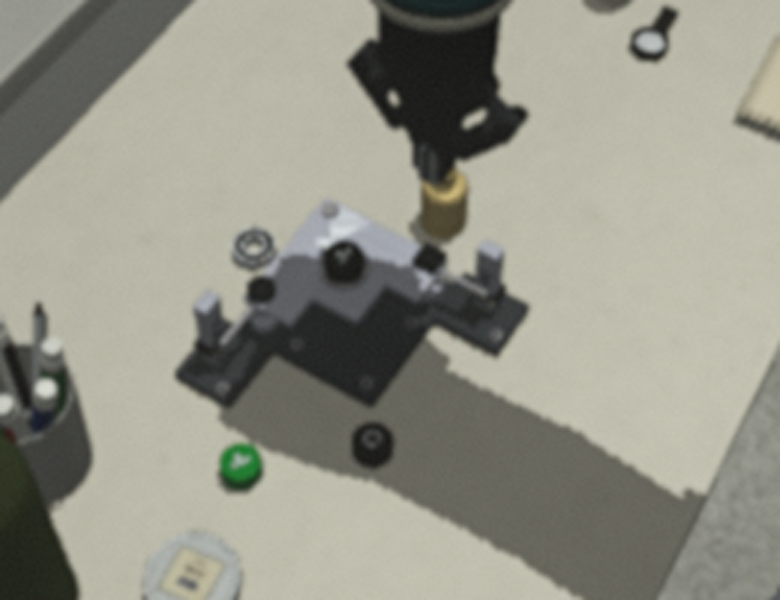

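View pics/end.png

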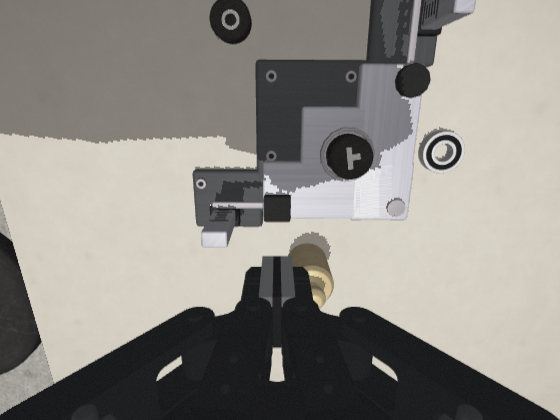

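The end views match the start: both pads are up, with the round pad at scene crop (261,289) and the square pad at (429,258). The specimen is in its ring, nothing else has moved, and the hand is well clear.

```bash
python3 -c "
from station import r
r.job_done();print(r.read_clock())"
```

```text
the job is handed in; nothing more can be done
the job is handed in; nothing more can be done
```

I pressed the round pad to its mark, let it spring back, did the same with the square pad, and handed the job in at about 21 s of the 48 s allowed. No verdict is reported.

| Pad | Mark below resting pointer | Fingertip travel at the two holds | Time held | Force |
|---|---|---|---|---|
| Round | about 14 mm | 9.3 mm, then 9.8 mm | about 1.1 s, then about 0.75 s | 8–9 N |
| Square | about 16.7 mm | 11.3 mm, then 11.8 mm | about 1.2 s, then about 0.95 s | 9–10 N |

- **Disagreement on level:** at the first hold on each pad, the wrist picture put the pointer about 1.5 mm above its line, while fingertip travel put it about 1 mm below. Both are inside the 3.5 mm tolerance, so I added the second, slightly deeper hold. By either estimate that hold should also be in tolerance.
- **Force readings:** on the round pad the vertical force ran up to about 2 N below what the spring figures predict, with about 3.5 N sideways from friction.
- **Last check before handing in:** the contact force was back to noise level. The pictures showed both corners up, the specimen in its seat, collars and desk items unmoved, and the hand clear at about 150 mm above the desk.

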